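# Load a tube rack and run it into the scanner past the lever's lockout

## Task

Set the white tube rack down flat inside the scanner's empty tray and let go of it. Then lift the lockout collar on the scanner's lever, push the lever through the gate all the way to its far stop so that the tray runs in under the hood, and let the collar drop back down. Leave the other things on the bench where they are.

Things in the scene. Friction and masses are not known exactly. Their poses are not given: they have to be found in the camera images.
- rack_center (a point): Centre, half-way up (25 mm), of the loose white tube rack: a block 56 mm (its x) by 120 mm (its y) by 50 mm tall, with two rows of capped tubes reaching 18 mm above its top; 0.2 to 0.4 kg. Grip it across the 56 mm, on the upper half of its sides, so that the fingertips clear the tray's walls. Either way round fits.
- tray_floor (a point): Centre of the tray's floor (upper side, 34 mm above the bench); x, y along its sides, z up. Grey tray, inside 76 mm (x) by 140 mm (y), walls 6 mm thick rising 12 mm above the floor. The rack goes in with its length along y, 10 mm of play all round. The lever drives the tray along +y under the hood, 150 mm in all (167 mm per rad).
- lever_hinge (a point): Lever's hinge, 50 mm above the bench, on the console at the robot's side of the scanner. The hinge axis is x; the lever swings towards +y (directions as the tray's). Two aluminium quadrant plates, 18 mm either side of the lever, reach 62 mm from the hinge; on each, at mid-travel, stands a gate tooth, reaching 79 mm from the hinge.
- collar_grip (a point): Centre of the lockout collar, a ribbed dark steel sleeve 34 mm in diameter and 40 mm long sliding on the lever, 100 mm from the hinge when down. z points along the lever to its knob, y the way it swings. The black knob, 24 mm across, ends 51 mm beyond this point when down: grip the collar from the knob's end, past the knob.
- lever (a joint): Lever angle, rad: 0 = leaning 0.45 rad (26 degrees) towards -y, tray out; 0.45 = upright; 0.9 = far stop, leaning 0.45 rad towards +y, tray fully in. Stays where it is left (friction 0.25 N m). With the collar down the gate stops it at about 0.28, or from behind at about 0.62.
- scanner: The fixed white scanner, origin on the bench; axes as the tray's. From it: hood x -60 to 60, y -5 to 180, up to 142 mm, open towards -y; tray floor centre at y -100 when out; lever hinge at x -150, y 60; console 100 x 150 mm, 34 mm tall, under the hinge.
- collar (a joint): Travel of the collar along the lever in m: 0 = down, 0.018 = fully up. A spring brings it down (3 N at the bottom, 5 N at the top). It must be lifted at least 12 mm to pass over the gate's teeth and be kept up between about 0.2 and 0.7 rad.
- microplate: Bystander: white 96-well plate 127 x 86 x 14 mm lying flat, near the robot; origin under its centre.
- tip_box: Bystander: black pipette-tip box with clear lid, 85 x 120 x 67 mm; origin under its centre.
- reagent_jar: Bystander: screw-cap jar, 72 mm across, 120 mm tall; origin under its centre.
- wash_bottle: Bystander: bottle, 68 mm across, 190 mm tall; origin under its centre.
- vortex_mixer: Bystander: blue mixer, 150 x 130 x 122 mm; origin under its centre.
- marker_pen: Bystander: black pen 130 mm long, 12 mm thick, lying; origin under its centre.
- beaker: Bystander: glass beaker 70 mm across, 90 mm tall; origin under its centre.

How it is judged:
On the way, in this order (a step that is already met when the one before it is completed fails the run):
1. the rack stands flat in the tray while the lever is still short of the gate (x of rack_center in the frame of tray_floor between -0.012 and 0.012 m and y of rack_center in the frame of tray_floor between -0.012 and 0.012 m and z of rack_center in the frame of tray_floor below 0.03 m and angle between rack_center's own z axis and vertical below 0.08 rad and value of joint lever below 0.35 rad and value of joint collar below 0.004 m), for 0.3 s.
2. the collar is lifted with the lever still short of the gate (value of joint collar above 0.009 m and value of joint lever below 0.35 rad), for 0.1 s.
At the end, for the whole second after the job is handed in: The rack stands flat in the tray (centre within 12 mm of the tray's centre along x and y, its bottom on the floor within 5 mm, tilted less than 0.08 rad), the lever is at its far stop (above 0.82 of 0.9 rad) and at rest, and the collar is back down (within 3 mm) (x of rack_center in the frame of tray_floor between -0.012 and 0.012 m and y of rack_center in the frame of tray_floor between -0.012 and 0.012 m and z of rack_center in the frame of tray_floor below 0.03 m and angle between rack_center's own z axis and vertical below 0.08 rad and value of joint lever above 0.82 rad and value of joint collar below 0.003 m and velocity of joint lever between -0.05 and 0.05 rad/s); the robot touches nothing.
It fails at once if the rack is tipped over (angle between rack_center's own z axis and vertical above 0.6 rad).
It fails at once if another thing on the bench is pushed away by more than 40 mm (distance of any of microplate, tip_box, reagent_jar, wash_bottle, vortex_mixer, marker_pen, beaker from where it was at the start of the episode above 0.04 m).
It also fails if it takes over 58 s, if anything falls off the work surface, if the arm or the gripper's body presses on something with over 40 N, if the wrist force passes 120 N, or if a joint passes its speed limit or range.

## Robot

A 6-joint arm with a two-finger parallel gripper is mounted at the origin on the work surface. World frame = base frame: x ahead of the robot, y to its left, z up, the work surface at z = 0. Lengths are in m, angles in rad, forces in N, time in s.
With the tool pointing down it reaches from about 0.325 to 0.9 m from the base axis. Payload 6.1 kg.
Tool frame: the origin (TCP) lies midway between the tips of the shut fingers; the grasp point (between the pads) lies 19 mm behind it; x points along the fingers, y is the direction in which the jaws open and shut, and the axes are right-handed (so a half turn about x gives the same grasp; the last joint's range is limited). The gripper opens to 85 mm and grips with 20 to 120 N. Pads are 22 mm wide; open, the fingers measure 114 mm over their backs; the gripper's body (76 mm by 85 mm) begins 54 mm behind the grasp point. The pads swing forward as they close: fully open they stand 13 mm farther back than shut.
Start: joints at [-1.473, 0.22, 1.526, -0, 1.395, -0.126], TCP at [0.139, -0.609, 0.211] pointing down, gripper open.
Joint ranges: [-2.98, 2.98], [-0.91, 2.08], [0.09, 2.57], [-1.24, 4.39], [0.2, 2.65], [-2.68, 2.68]. Speed limits (rad/s): [2.57, 2.57, 3.01, 3.14, 3.14, 3.14].

## Interface

Orientations are given as [roll, pitch, yaw] about the fixed x, y, z axes, in that order (R = Rz(yaw) Ry(pitch) Rx(roll)).
In Python, from plant import movep, move_l, set_joints, gripper_to, hold, inverse_kinematics, observe, get_image, get_calibration, Unreachable, job_done gives the robot as it stands. Calls block until the motion is done:
- movep(position, orientation): joint-space move of the TCP to a pose.
- move_l(position, feed=0.15, rotation=None, max_force=None): straight line of the TCP; rotation=None keeps the orientation; feed is the mean speed in m/s. With max_force (N) it stops when the force on the tool has changed by that much, and returns True; else False.
- set_joints(angles): joint-space move.
- gripper_to(opening, f_grip=None): finger opening in m; f_grip is the grip in N (None keeps the last); returns when the fingers have stopped.
- hold(seconds).
- inverse_kinematics(position, orientation): joint angles nearest the present ones, or None.
- observe(): the state.
- get_image(name): name is "side" or "top" or "wrist"; returns (picture, depth): 384x512x3 uint8, red, green, blue; 384x512 float32, m along the optical axis (not along the pixel's ray), 0 where there is no reading.
- get_calibration(name): a dict with "intrinsics" (3x3 intrinsics, pixels), "dist_coeffs" ([k1, k2, p1, p2, k3] as OpenCV has them; the pictures are not rectified), "world_from_camera" (4x4, takes a point from camera to world coordinates). Camera axes: x right, y down, z forward; pixel columns grow to the right and rows downward; lengths in m; the calibration is good to about 2 mm. A picture is of the moment at which its call begins: read the wrist's pose just before it. get_calibration takes no time and is no camera call; for the wrist camera it gives the pose at the moment of the call.
A pose or a line that the arm cannot do raises Unreachable and nothing moves.
- job_done(): hands the job in, once; it reports no verdict.
The state is a dict: "time_s": time; "q": joint angles; "joint_velocities": joint speeds; "joint_torque": joint torques, N m; "eef_pos": TCP position; "tcp_rot": TCP orientation; "ft_force": force on the tool from outside, world axes, zero at the start; "torque": the same for the moment, N m; "opening": finger opening in m.
Only numpy, scipy, OpenCV 4.12 (cv2) and the standard library are available. Lean on these libraries where they do the work, as an engineer would, in place of code of your own. Each camera call takes 0.05 s, during which the arm holds its last target. There are 200 camera calls.

## Working session

There is one attempt and no reset: what is moved stays moved. The work goes in short steps, each a Python script; the robot and the scene stay as the last script left them, time stands still between calls to the robot, and variables do not carry over. Pictures are saved under pics/ and viewed, about 8 in all and at most 12, crops included, and the job is handed in when it is done.

```bash
ls; mkdir -p pics; cat > h.py <<'E'
import numpy as np, cv2
from plant import *
def snap(n,f=None):
    c=get_calibration(n); im,d=get_image(n)
    if f: cv2.imwrite('pics/'+f+'.png',im[:,:,::-1]); np.savez('pics/'+f+'.npz',im=im,d=d,K=c['intrinsics'],D=c['dist_coeffs'],T=c['world_from_camera'])
    return im,d,c
def load(f):
    z=np.load('pics/'+f+'.npz'); return z['im'],z['d'],dict(intrinsics=z['K'],dist_coeffs=z['D'],world_from_camera=z['T'])
def rays(c,uv):
    p=cv2.undistortPoints(np.array(uv,float).reshape(-1,1,2),np.array(c['intrinsics']),np.array(c['dist_coeffs'])).reshape(-1,2)
    return np.c_[p,np.ones(len(p))]
def plane(c,uv,z):
    T=np.array(c['world_from_camera']); r=rays(c,uv)@T[:3,:3].T; o=T[:3,3]
    return o+r*((z-o[2])/r[:,2])[:,None]
def cloud(d,c):
    v,u=np.mgrid[:d.shape[0],:d.shape[1]]
    r=rays(c,np.c_[u.ravel(),v.ravel()])*d.reshape(-1,1)
    T=np.array(c['world_from_camera']); return (r@T[:3,:3].T+T[:3,3]).reshape(*d.shape,3)
def R(rpy):
    from scipy.spatial.transform import Rotation as Ro
    return Ro.from_euler('xyz',rpy)
E
python3 - <<'E'
from h import *
for n in('top','side'):
    im,d,c=snap(n,n+'0'); print(n,np.round(c['world_from_camera'],3).tolist(),c['intrinsics'][0][0],(d>0).mean())
a=cv2.imread('pics/top0.png');b=cv2.imread('pics/side0.png')
o=observe();print(o['eef_pos'],o['tcp_rot'],o['time_s'])
E
```

```text
pics
top [[0.004, -0.981, 0.193, 0.204], [-1.0, -0.007, -0.016, 0.048], [0.017, -0.192, -0.981, 1.717], [0.0, 0.0, 0.0, 1.0]] 415.4925375160542 0.9961649576822916
side [[-0.907, -0.323, 0.271, 0.128], [-0.422, 0.677, -0.603, 0.954], [0.012, -0.661, -0.75, 1.218], [0.0, 0.0, 0.0, 1.0]] 473.21574771860367 0.9959513346354166
[ 0.13864206 -0.60882641  0.21018449] [-1.68787057  1.56901576  1.67751942] 0.1
```

View pics/top0.png

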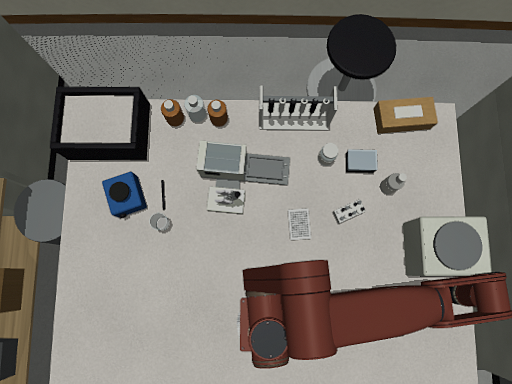

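View pics/side0.png

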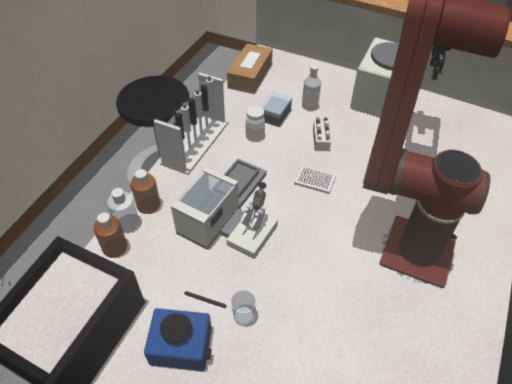

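Top view: hood about (222,158), tray (267,169), console and lever (226,200), rack (350,211). Scanner +y is roughly world +y, with a small yaw. I'll get coarse positions from the depth cloud.

```bash
python3 - <<'E'
from h import *
im,d,c=load('top0'); P=cloud(d,c)
def rect(nm,box,zl,zh):
    u0,v0,u1,v1=box; Q=P[v0:v1,u0:u1].reshape(-1,3); Q=Q[(Q[:,2]>zl)&(Q[:,2]<zh)]
    r=cv2.minAreaRect((Q[:,:2]*1000).astype(np.float32)); print(nm,len(Q),r,np.round(np.median(Q,0),3))
rect('rack',(328,195,375,228),.035,.08)
rect('tray',(244,148,297,190),.02,.06)
rect('hood',(190,135,250,182),.12,.16)
rect('console',(200,182,250,218),.02,.045)
rect('lever',(200,182,250,218),.07,.25)
for f in('top0','side0'):
    im,d,c=load(f);P=cloud(d,c); m=(abs(P[...,0]-.45)<.15)&(abs(P[...,1])<.6)&(P[...,2]<.012)&(P[...,2]>-.05); print('bench z',f,np.median(P[m],0))
a=cv2.imread('pics/top0.png')[130:225,190:375]; cv2.imwrite('pics/c1.png',cv2.resize(a,None,fx=4,fy=4,interpolation=2))
E
```

```text
rack 409 ((448.8688049316406, -338.2502136230469), (56.049560546875, 122.61918640136719), 23.84723472595215) [ 0.447 -0.335  0.054]
tray 1115 ((629.12646484375, -2.5820541381835938), (189.4628143310547, 120.29601287841797), 84.69049072265625) [ 0.628 -0.003  0.033]
hood 1436 ((644.9754638671875, 179.3305206298828), (185.8229217529297, 126.05681610107422), 84.49425506591797) [0.644 0.18  0.137]
console 777 ((509.5231628417969, 164.13540649414062), (150.82742309570312, 132.0265655517578), 84.96060180664062) [0.496 0.169 0.033]
lever 224 ((492.2034606933594, 151.68955993652344), (101.08193969726562, 51.55830764770508), 85.51034545898438) [0.486 0.146 0.126]
bench z top0 [ 4.29091412e-01 -1.78653599e-02  3.11531237e-04]
bench z side0 [0.41543165 0.18745839 0.00119922]
```

View pics/c1.png

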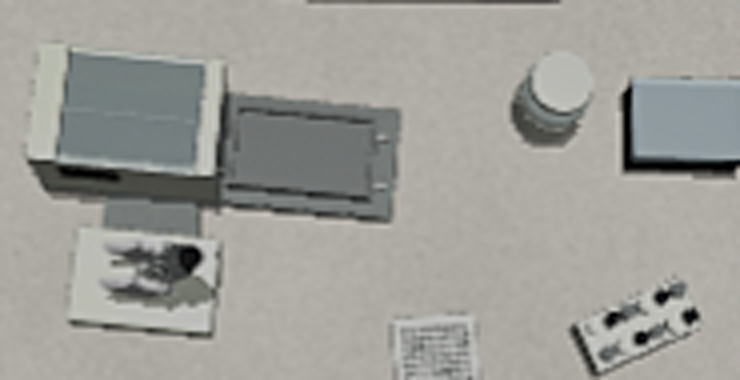

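Depth gives scanner yaw of about -5.4°, tray centre about (0.627,-0.007), hinge about (0.493,0.166) and rack (0.449,-0.338) with x axis at 24°. Next I'll look from close over the rack and the tray.

```bash
cat >> h.py <<'E'
from scipy.spatial.transform import Rotation as Ro
def rpy(x,y):
    x=np.array(x,float);x/=np.linalg.norm(x);y=np.array(y,float);y-=x*(x@y);y/=np.linalg.norm(y)
    return Ro.from_matrix(np.c_[x,y,np.cross(x,y)]).as_euler('xyz')
def down(a): return rpy([0,0,-1],[np.cos(a),np.sin(a),0])
E
python3 - <<'E'
from h import *
for nm,p,a in(('rack',[.449,-.338,.2],np.radians(23.85)),('tray',[.627,-.007,.2],np.radians(-5.4))):
    for k in(0,np.pi):
        q=inverse_kinematics(p,down(a+k)); print(nm,k,None if q is None else np.round(q,2))
E
```

```text
rack 0 [-0.79  0.08  1.71  0.    1.36 -1.2 ]
rack 3.141592653589793 [-0.79  0.08  1.71  0.    1.36  1.94]
tray 0 [-0.14  0.23  1.53  0.    1.38 -0.04]
tray 3.141592653589793 None<stdin>:4: UserWarning: Gimbal lock detected. Setting third angle to zero since it is not possible to uniquely determine all angles.
```

```bash
python3 -W ignore - <<'E'
from h import *
gripper_to(.085)
movep([.449,-.338,.22],down(np.radians(23.85)))
im,d,c=snap('wrist','wr'); print(observe()['time_s'],np.round(c['world_from_camera'],3).tolist())
P=cloud(d,c); Q=P.reshape(-1,3)
for n,zl,zh in(('top face',.044,.058),('all',.03,.08)):
    S=Q[(Q[:,2]>zl)&(Q[:,2]<zh)&(np.hypot(Q[:,0]-.449,Q[:,1]+.338)<.09)]
    print(n,len(S),cv2.minAreaRect((S[:,:2]*1000).astype(np.float32)),np.median(S[:,2]))
S=Q[abs(Q[:,2])<.02]; print('bench',np.median(S[:,2]))
E
```

```text
1.8917 [[0.915, 0.387, 0.115, 0.419], [0.404, -0.876, -0.263, -0.272], [-0.001, 0.287, -0.958, 0.384], [0.0, 0.0, 0.0, 1.0]]
top face 2842 ((451.1703796386719, -342.1723937988281), (56.12802505493164, 120.42375946044922), 24.17963218688965) 0.0508294727196516
all 5080 ((451.11419677734375, -342.0472106933594), (56.12802505493164, 120.69820404052734), 24.17963218688965) 0.051745067244280296
bench 0.0009482057563364177
```

View pics/wr.png

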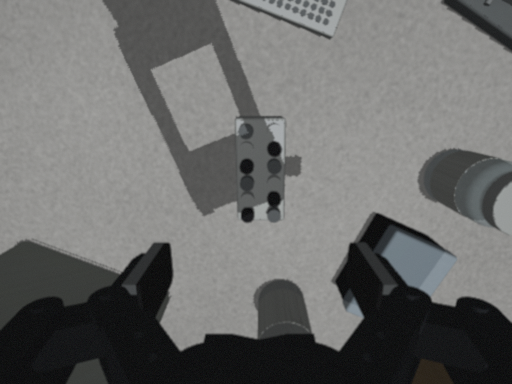

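The close view shows the rack at (260,168). It measures 56.1×120.4 mm with its top at 0.051, as expected. Before grasping, I'll take one similar view of the tray and lever.

```bash
python3 -W ignore - <<'E'
from h import *
movep([.56,.0,.33],down(np.radians(-5.4)))
im,d,c=snap('wrist','wt'); print(observe()['time_s'],np.round(c['world_from_camera'],3).tolist())
P=cloud(d,c); Q=P.reshape(-1,3)
yaw=np.radians(-5.4);M=np.array([[np.cos(yaw),np.sin(yaw)],[-np.sin(yaw),np.cos(yaw)]]);O=np.array([.6367,.0922])
L=(Q[:,:2]-O)@M.T
def rect(n,m):
    S=Q[m]; print(n,len(S),cv2.minAreaRect((S[:,:2]*1000).astype(np.float32)),np.median(S[:,2]))
B=lambda a,b,e,f,zl,zh:(L[:,0]>a)&(L[:,0]<b)&(L[:,1]>e)&(L[:,1]<f)&(Q[:,2]>zl)&(Q[:,2]<zh)
rect('hoodtop',B(-.09,.09,-.03,.22,.125,.16))
rect('trayrim',B(-.06,.06,-.19,-.012,.040,.052))
rect('floor',B(-.06,.06,-.19,-.012,.028,.039))
rect('console',B(-.22,-.08,-.05,.18,.025,.042))
rect('lever',B(-.22,-.08,-.05,.18,.07,.25))
S=Q[B(-.22,-.08,-.05,.18,.07,.25)]
np.save('pics/lever.npy',S)
E
```

```text
3.3333 [[0.996, -0.089, -0.029, 0.567], [-0.094, -0.954, -0.286, 0.072], [-0.002, 0.288, -0.958, 0.493], [0.0, 0.0, 0.0, 1.0]]
hoodtop 8952 ((643.08984375, 127.20929718017578), (80.32218933105469, 119.72007751464844), 84.95491790771484) 0.13614320484284967
trayrim 1393 ((631.9955444335938, 2.1804428100585938), (151.7572021484375, 88.48658752441406), 84.85932922363281) 0.04673288984569701
floor 4710 ((628.5208740234375, -3.5295257568359375), (167.4141845703125, 82.63574981689453), 84.85832214355469) 0.034920146017414916
console 4671 ((502.9952392578125, 150.2506103515625), (121.43140411376953, 117.63081359863281), 85.1593246459961) 0.034615367838980726
lever 2804 ((494.49951171875, 146.325927734375), (95.63367462158203, 52.27919387817383), 82.87296295166016) 0.130445920447269
```

View pics/wt.png

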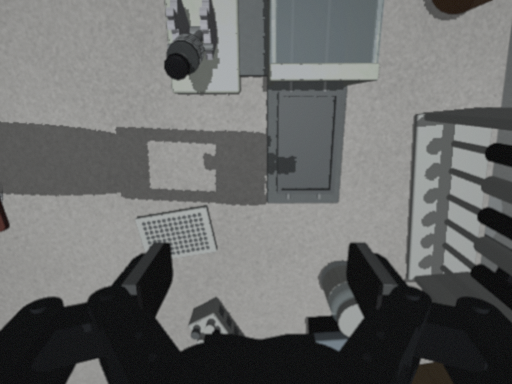

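```bash
python3 -W ignore - <<'E'
from h import *
yaw=np.radians(-5.15);M=np.array([[np.cos(yaw),np.sin(yaw)],[-np.sin(yaw),np.cos(yaw)]]);O=np.array([.6367,.0922])
for f in('wt','top0'):
    im,d,c=load(f);Q=cloud(d,c).reshape(-1,3);L=(Q[:,:2]-O)@M.T
    print(f,'along y:')
    for lo in np.arange(-.2,.2,.004):
        m=(abs(L[:,0])<.02)&(L[:,1]>lo)&(L[:,1]<lo+.004)
        if m.sum(): print('%d:%d'%(lo*1000,np.median(Q[m,2])*1000),end=' ')
    print('\n along x (y -110..-70):')
    for lo in np.arange(-.08,.08,.004):
        m=(abs(L[:,1]+.09)<.02)&(L[:,0]>lo)&(L[:,0]<lo+.004)
        if m.sum(): print('%d:%d'%(lo*1000,np.median(Q[m,2])*1000),end=' ')
    print('\n console edges');
    m=(L[:,0]>-.22)&(L[:,0]<-.11)&(L[:,1]<.2)&(L[:,1]>-.1)&(Q[:,2]>.028)&(Q[:,2]<.04); S=L[m]; print(np.percentile(S,[0.2,99.8],axis=0))
S=np.load('pics/lever.npy'); L=(S[:,:2]-O)@M.T
for lo in np.arange(.07,.24,.01):
    m=(S[:,2]>lo)&(S[:,2]<lo+.01)
    if m.sum(): print('%.2f'%lo,m.sum(),np.round(L[m].min(0),3),np.round(L[m].max(0),3))
E
```

```text
wt along y:
-200:1 -192:22 -188:22 -184:22 -180:23 -176:23 -167:46 -163:47 -159:36 -155:35 -151:34 -147:35 -143:35 -139:34 -135:34 -131:34 -127:34 -123:34 -119:34 -115:35 -111:419 -107:418 -103:417 -99:417 -95:414 -91:422 -87:415 -83:34 -79:34 -75:35 -71:34 -67:34 -63:35 -59:34 -55:35 -51:35 -47:35 -43:34 -39:34 -35:35 -31:34 -27:34 -23:34 -19:46 -15:46 -11:22 -7:23 -3:142 0:142 4:143 8:142 12:136 16:135 20:135 24:135 28:135 32:135 36:135 40:135 44:135 48:135 52:135 56:135 60:135 64:136 68:135 72:135 
 along x (y -110..-70):
-80:433 -76:432 -72:433 -67:433 -63:432 -59:433 -55:434 -51:439 -47:438 -43:436 -39:433 -35:430 -31:429 -27:390 -23:403 -19:412 -15:414 -11:417 -7:419 -3:420 0:419 4:414 8:35 12:34 16:34 20:34 24:34 28:34 32:34 36:34 40:43 44:46 52:22 56:22 60:22 68:1 72:0 76:0 
 console edges
[[-0.19680639 -0.01468709]
 [-0.11006068  0.10468502]]
top0 along y:
-200:0 -196:0 -192:22 -188:20 -184:23 -180:26 -176:21 -172:25 -167:45 -163:49 -159:33 -155:35 -151:34 -147:31 -143:35 -139:37 -135:34 -131:28 -127:34 -123:33 -119:32 -115:33 -111:34 -107:34 -103:34 -99:31 -95:32 -91:35 -87
[... 614 characters left out ...]
-19:35 -15:35 -11:30 -7:36 -3:33 0:32 4:34 8:33 12:36 16:33 20:33 24:32 28:36 32:31 36:35 40:44 44:43 52:25 56:23 60:21 64:1 68:1 72:0 76:0 
 console edges
[[-0.1982791  -0.01522049]
 [-0.11068682  0.13431329]]
0.07 122 [-0.161  0.038] [-0.125  0.086]
0.08 134 [-0.161  0.032] [-0.125  0.089]
0.09 129 [-0.161  0.023] [-0.125  0.088]
0.10 261 [-0.169  0.023] [-0.125  0.085]
0.11 300 [-0.169  0.03 ] [-0.121  0.083]
0.12 438 [-0.173  0.021] [-0.121  0.072]
0.13 89 [-0.169  0.018] [-0.126  0.069]
0.14 91 [-0.155  0.016] [-0.129  0.042]
0.15 176 [-0.161  0.001] [-0.129  0.039]
0.16 502 [-0.163  0.008] [-0.13   0.034]
0.18 238 [-0.158 -0.007] [-0.135  0.017]
0.19 324 [-0.158 -0.001] [-0.135  0.016]
```

Both cameras put the rim at local y -168 to -13 mm, so the tray centre is about (0.6315, 0.002) with yaw -5.15°. The floor is at 0.034 and the rim at 0.046, as expected. The lever is slightly past 0. Now I'll grasp the rack.

```bash
python3 -W ignore - <<'E'
from h import *
a=np.radians(24.18)
movep([.4512,-.342,.15],down(a))
print(move_l([.4512,-.342,.017],feed=.12,max_force=15))
gripper_to(.03,60); o=observe(); print(o['opening'],o['ft_force'],o['eef_pos'],o['time_s'])
move_l([.4512,-.342,.2],feed=.2); o=observe(); print(o['opening'],o['ft_force'],o['time_s'])
movep([.6315,.002,.2],down(np.radians(-5.15)))
im,d,c=snap('wrist','hold');o=observe(); print(o['opening'],o['ft_force'],o['eef_pos'],o['time_s'])
# rack bits in the tool's local frame
Q=cloud(d,c).reshape(-1,3); L=Q-[.6315,.002,0]; yaw=np.radians(-5.15)
L[:,:2]=L[:,:2]@np.array([[np.cos(yaw),np.sin(yaw)],[-np.sin(yaw),np.cos(yaw)]]).T
m=(abs(L[:,0])<.04)&(abs(L[:,1])<.1)&(Q[:,2]>.22)&(Q[:,2]<.27)
for lo in np.arange(-.1,.1,.005):
    k=m&(L[:,1]>lo)&(L[:,1]<lo+.005)
    if k.sum()>3: print('%d:%d(%d)'%(lo*1000,np.median(Q[k,2])*1000,k.sum()),end=' ')
E
```

```text
False
0.05396993797316259 [-0.89971157  0.94610882  5.12332942] [ 0.45182148 -0.34269266  0.01822459] 6.475
0.05407991717719973 [ 0.39375404 -0.41335436 -2.96559366] 7.5417
0.05412486489983549 [ 0.36113697 -0.50864311 -2.56888754] [0.6312721  0.00078508 0.19966679] 9.0333
-49:231(205) -44:231(281) -39:231(300) -34:232(396) -29:249(1033) -24:247(1188) -19:232(534) -14:249(1150) -9:249(1603) -4:246(1487) 0:249(1198) 5:249(3311) 10:249(2097) 15:242(962) 20:249(983) 25:249(1403) 30:242(1879) 35:232(914) 40:249(1266) 45:249(1599) 50:232(1956) 55:231(1633)
```

View pics/hold.png

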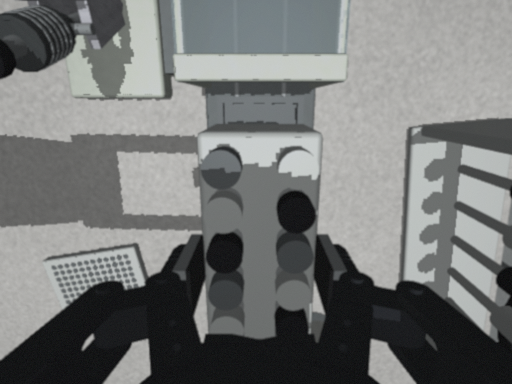

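Rack is held square: its front edge is at (262,130), which is about +60 mm local. Its centre is on the TCP and its bottom is 18 mm below the TCP. I'll lower it into the tray.

```bash
python3 -W ignore - <<'E'
from h import *
dn=down(np.radians(-5.15))
move_l([.6315,.002,.075],feed=.12)
print(move_l([.6315,.002,.050],feed=.03,max_force=4)); o=observe(); print(o['eef_pos'],o['ft_force'])
gripper_to(.07); gripper_to(.085); hold(.1)
move_l([.6315,.002,.2],feed=.2)
movep([.53,.04,.33],down(np.radians(-5.15)))
im,d,c=snap('wrist','placed'); print(observe()['time_s'])
yaw=np.radians(-5.15);M=np.array([[np.cos(yaw),np.sin(yaw)],[-np.sin(yaw),np.cos(yaw)]])
Q=cloud(d,c).reshape(-1,3); L=(Q[:,:2]-[.6315,.002])@M.T
def rect(n,zl,zh):
    k=(abs(L[:,0])<.055)&(abs(L[:,1])<.085)&(Q[:,2]>zl)&(Q[:,2]<zh); S=L[k]; print(n,k.sum(),cv2.minAreaRect((S*1000).astype(np.float32)),np.median(Q[k,2]))
rect('racktop',.078,.11); rect('rim',.04,.052)
E
```

```text
True
[0.63098741 0.00206028 0.05225431] [-0.16273378  0.29066357  4.47110695]
13.3083
racktop 3416 ((-0.7733383178710938, 0.7736663818359375), (120.00141906738281, 56.31546401977539), 89.9894027709961) 0.08629409093760756
rim 1232 ((0.4410400390625, 0.7122421264648438), (88.65399169921875, 152.56576538085938), 0.021844007074832916) 0.046787492727580815
```

View pics/placed.png

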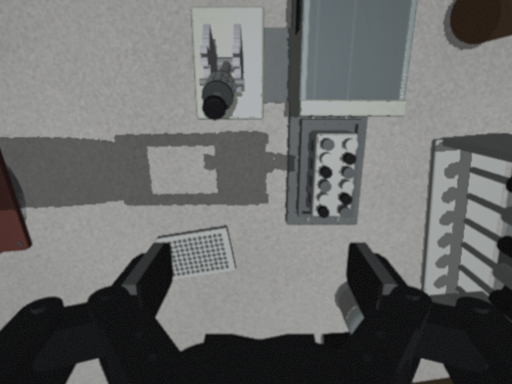

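Rack stands in the tray centred within about 1 mm (top at 0.086, minimal tilt). Next I'll measure the lever from this view (knob at (214,105), collar at (220,88)) and check that the arc is reachable.

```bash
python3 -W ignore - <<'E'
from h import *
yaw=np.radians(-5.15);M=np.array([[np.cos(yaw),np.sin(yaw)],[-np.sin(yaw),np.cos(yaw)]])
tc=np.array([.6319,.0027])
im,d,c=load('placed'); P=cloud(d,c); Q=P.reshape(-1,3); g=im.reshape(-1,3).astype(int).sum(1)
L=np.c_[(Q[:,:2]-tc)@M.T,Q[:,2]]   # frame at tray centre
m=(abs(L[:,0]+.15)<.04)&(L[:,1]>.03)&(L[:,1]<.22)&(L[:,2]>.06)
h=(abs(L[:,0])<.04)&(L[:,2]>.13)&(L[:,2]<.15)&(L[:,1]>.06); print('hood front',np.percentile(L[h,1],[.5,2,5]))
h=(L[:,0]>-.22)&(L[:,0]<-.09)&(L[:,2]>.03)&(L[:,2]<.038)&(L[:,1]>.06)&(L[:,1]<.26); print('console',np.percentile(L[h],[.5,99.5],axis=0)[:,:2])
K=L[m&(L[:,2]>.15)]
for lo in np.arange(.1,.22,.006):
    s=L[m&(L[:,2]>lo)&(L[:,2]<=lo+.006)]
    if len(s)>5: print('%.3f'%lo,len(s),np.round(np.r_[s.min(0)[:2],s.max(0)[:2]],3),np.round(np.median(s,0),3))
# quadrant plates and teeth: highest
O=tc+M.T@np.array([0,.093]);print('O',O)
E
cat >> h.py <<'E'
YAW=np.radians(-5.15)
XD=np.array([np.cos(YAW),np.sin(YAW),0]);YD=np.array([-np.sin(YAW),np.cos(YAW),0]);ZD=np.array([0,0,1.])
def lev(H,th,r,s=1):
    "TCP pose at radius r on the lever at angle th"
    ph=.45-th; ax=-np.sin(ph)*YD+np.cos(ph)*ZD
    return np.array(H)+r*ax, rpy(-ax,s*XD)
E
python3 -W ignore - <<'E'
from h import *
H=np.r_[np.array([.6319,.0027])-.150*XD[:2]+.153*YD[:2],.05]; print('H',H)
for s in(1,-1):
  for th,r in((0.05,.25),(.05,.084),(.05,.1),(.45,.1),(.9,.1),(.9,.084),(.9,.25)):
    p,o=lev(H,th,r,s);q=inverse_kinematics(p,o);print(s,th,r,None if q is None else np.round(q,2))
E
```

```text
hood front [0.08503301 0.08727029 0.09156058]
console [[-0.19954563  0.07542974]
 [-0.10060028  0.22433186]]
0.100 207 [-0.172  0.112 -0.128  0.188] [-0.135  0.179  0.103]
0.106 302 [-0.172  0.118 -0.128  0.18 ] [-0.164  0.167  0.11 ]
0.112 95 [-0.172  0.119 -0.128  0.166] [-0.164  0.141  0.113]
0.118 140 [-0.176  0.119 -0.125  0.159] [-0.134  0.125  0.121]
0.124 271 [-0.172  0.14  -0.128  0.161] [-0.164  0.151  0.128]
0.130 47 [-0.171  0.117 -0.128  0.156] [-0.144  0.134  0.133]
0.136 60 [-0.164  0.111 -0.133  0.133] [-0.143  0.13   0.139]
0.142 59 [-0.165  0.115 -0.133  0.13 ] [-0.146  0.128  0.145]
0.148 64 [-0.164  0.101 -0.133  0.128] [-0.142  0.125  0.151]
0.154 103 [-0.165  0.093 -0.133  0.126] [-0.14   0.117  0.158]
0.160 377 [-0.166  0.099 -0.133  0.124] [-0.145  0.111  0.164]
0.166 133 [-0.163  0.105 -0.139  0.121] [-0.15   0.116  0.167]
0.184 199 [-0.162  0.083 -0.138  0.107] [-0.149  0.09   0.189]
0.190 294 [-0.161  0.088 -0.139  0.106] [-0.15   0.097  0.192]
O [0.640248   0.09532457]
H [0.49623934 0.16854688 0.05      ]
1 0.05 0.25 [-0.3  -0.16  1.84  0.39  1.55 -0.24]
1 0.05 0.084 [-0.17 -0.01  2.    0.43  1.22 -0.24]
1 0.05 0.1 [-0.18 -0.03  1.99  0.42  1.25 -0.24]
1 0.45 0.1 [ 0.18  0.03  1.85 -0.    1.26  0.27]
1 0.9 0.1 [ 0.49  0.33  1.61 -0.37  1.48  0.67]
1 0.9 0.084 [ 0.48  0.33  1.63 -0.38  1.45  0.67]
1 0.9 0.25 [ 0.57  0.32  1.35 -0.36  1.75  0.65]
-1 0.05 0.25 None
-1 0.05 0.084 None
-1 0.05 0.1 None
-1 0.45 0.1 None
-1 0.9 0.1 [ 0.49  0.33  1.61 -0.37  1.48 -2.47]
-1 0.9 0.084 [ 0.48  0.33  1.63 -0.38  1.45 -2.47]
-1 0.9 0.25 [ 0.57  0.32  1.35 -0.36  1.75 -2.49]
```

Console centre gives the hinge at (-0.150, 0.150) from the tray, so the lever is at about 0.06; the hood front and knob position agree. Arc is reachable with the jaws along the hinge axis. Approaching and gripping the collar.

```bash
cat >> h.py <<'E'
H=np.r_[np.array([.6319,.0027])-.150*XD[:2]+.150*YD[:2],.05]
E
python3 -W ignore - <<'E'
from h import *
movep(*lev(H,.06,.26))
p,o=lev(H,.06,.085)
print(move_l(p,feed=.12,max_force=12))
s=observe();print(s['eef_pos']-p,s['ft_force'],s['time_s'])
gripper_to(.02,50); s=observe();print(s['opening'],s['eef_pos']-p,s['ft_force'],s['torque'],s['time_s'])
im,d,c=snap('side','grip');cv2.imwrite('pics/gripc.png',cv2.resize(im[120:300,150:350,::-1],None,fx=3,fy=3))
E
```

```text
False
[ 0.00061202 -0.00029826  0.0007273 ] [-0.06274336 -0.45701604 -0.03026595] 15.3667
0.03187166760827937 [ 0.00022192 -0.00022276  0.00043173] [-2.31291074 -1.81063328  4.31346198] [-0.20535671  0.21590889  0.07136717] 15.9083
```

View pics/gripc.png

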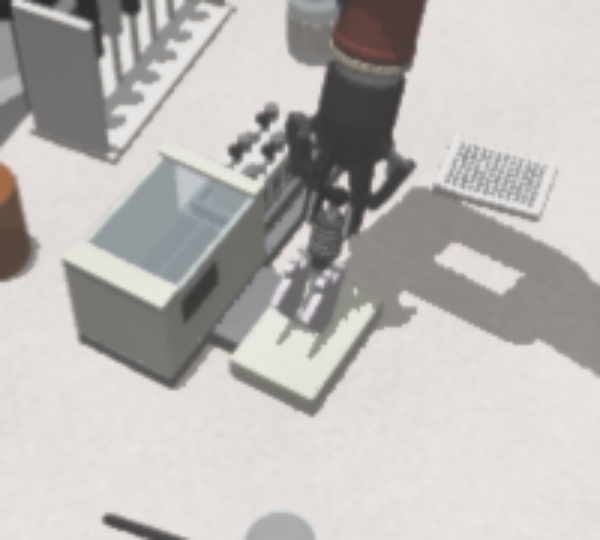

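The picture shows the fingers on the ribbed collar at (325,235), with the knob between them. The opening of 32 mm fits the collar, since the rack also read 2 mm small. Lifting it now.

```bash
python3 -W ignore - <<'E'
from h import *
ax=lev(H,.06,1)[0]-H
f0=observe()['ft_force']
for k in(.093,.101):
    p,o=lev(H,.06,k); b=move_l(p,feed=.04,max_force=25); s=observe()
    print(k,b,s['opening'],'axial',(s['ft_force']-f0)@ax,s['ft_force'],np.linalg.norm(s['eef_pos']-p))
hold(.2); print(observe()['time_s'])
snap('side','lift'); im=cv2.imread('pics/lift.png'); cv2.imwrite('pics/liftc.png',cv2.resize(im[160:250,210:310],None,fx=6,fy=6,interpolation=2))
E
```

```text
0.093 False 0.031928482219484335 axial -10.771369679537687 [ 3.05932042  2.0395035  -4.21791662] 0.0002449749075700106
0.101 False 0.03201850121551063 axial -11.264720546432184 [ 3.46086723  2.18157911 -4.67834007] 0.00027525971014585556
16.8583
```

View pics/liftc.png

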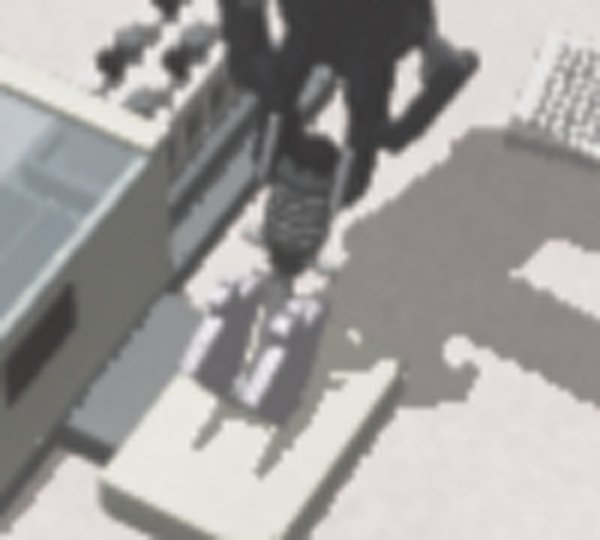

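The crop shows the collar up, with bare lever under it at (285,280). The axial load is about the spring's 4–5 N. Swinging through the gate.

```bash
python3 -W ignore - <<'E'
from h import *
for th in list(np.linspace(.06,.88,8)[1:])+[.91]:
    p,o=lev(H,th,.101); b=move_l(p,feed=.06,rotation=o,max_force=25); s=observe(); ph=.45-th
    ax=-np.sin(ph)*YD+np.cos(ph)*ZD; tg=np.cos(ph)*YD+np.sin(ph)*ZD
    print('%.2f'%th,b,'ax %.1f tan %.1f x %.1f'%(s['ft_force']@ax,s['ft_force']@tg,s['ft_force']@XD),np.round(s['torque'],2),round(s['opening'],4),round(s['time_s'],1),np.round(np.linalg.norm(s['eef_pos']-p),4))
    if b: break
im,d,c=snap('top','in');cv2.imwrite('pics/inc.png',cv2.resize(im[130:225,190:310,::-1],None,fx=5,fy=5,interpolation=2))
E
```

```text
0.18 False ax -5.7 tan 2.2 x 3.9 [ 0.   -0.73 -0.27] 0.0321 17.3 0.0009
0.29 False ax -5.7 tan 1.0 x 4.6 [ 0.12 -0.79 -0.11] 0.0318 17.6 0.0004
0.41 False ax -5.3 tan 2.2 x 4.2 [ 0.22 -0.79 -0.07] 0.0318 18.0 0.0005
0.53 False ax -5.2 tan 2.4 x 4.1 [ 0.28 -0.91  0.12] 0.0321 18.3 0.0005
0.65 False ax -6.0 tan 1.5 x 4.2 [ 0.34 -0.92  0.17] 0.0317 18.7 0.0005
0.76 False ax -5.1 tan 2.5 x 4.2 [ 0.48 -0.87  0.33] 0.0322 19.0 0.0006
0.88 False ax -6.6 tan 2.3 x 5.1 [ 0.54 -0.84  0.32] 0.0317 19.4 0.0008
0.91 False ax -6.0 tan -2.4 x 3.5 [-0.13 -0.63  0.35] 0.0314 19.6 0.0016
```

View pics/inc.png

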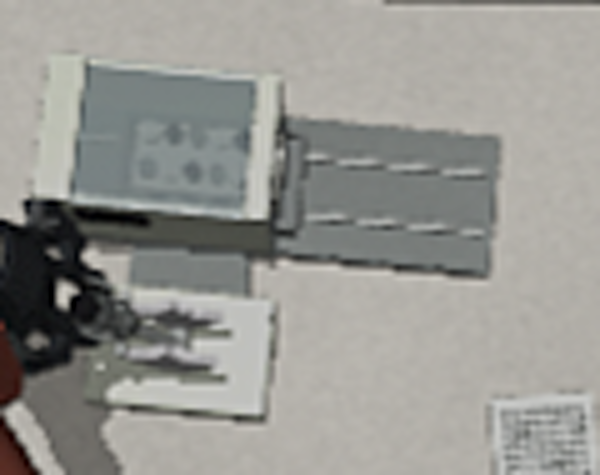

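The tray is in, with the rack visible under the hood at (190,155) and only the rear rim outside at (290,185). The tangential force jumped as at a stop. I'll press slightly further, then lower the collar, release and retreat.

```bash
python3 -W ignore - <<'E'
from h import *
p,o=lev(H,.95,.101); b=move_l(p,feed=.03,rotation=o,max_force=15)
s=observe(); e=s['eef_pos']-H; th=.45+np.arctan2(e@YD,e[2]); print(b,'theta',th,s['ft_force'])
ax=e/np.linalg.norm(e)
b=move_l(s['eef_pos']-.0165*ax,feed=.04,max_force=20); s=observe(); print(b,s['ft_force'],np.linalg.norm(s['eef_pos']-H),s['opening'])
gripper_to(.085); hold(.2); s=observe(); print(s['opening'],s['ft_force'])
move_l(s['eef_pos']+.17*ax,feed=.2)
p=observe()['eef_pos']; move_l(p+[-.06,-.0,.06],feed=.2)
hold(.3); s=observe();print(s['time_s'],s['ft_force'])
im,d,c=snap('top','end');i2,_,_=snap('side','end2')
a=cv2.resize(im[130:225,190:310,::-1],(600,475)); b=cv2.resize(i2[150:285,160:275,::-1],None,fx=3.5,fy=3.5)
cv2.imwrite('pics/enda.png',cv2.resize(b,None,fx=1.2,fy=1.2)); cv2.imwrite('pics/endb.png',a)
T=cloud(d,c); q=T.reshape(-1,3); L=np.c_[(q[:,:2]-H[:2])@np.array([XD[:2],YD[:2]]).T,q[:,2]-.05]
m=(abs(L[:,0])<.014)&(L[:,1]>-.05)&(L[:,1]<.1)&(L[:,2]>.115)&(L[:,2]<.16); print('knob',m.sum(),np.round(np.median(L[m],0),3),'theta',.45+np.arctan2(np.median(L[m,1]),np.median(L[m,2])))
E
```

```text
True theta 0.8834653990749115 [ 2.18951498 -9.08396505 -2.26253726]
True [-0.71863465  1.62280489  6.37658995] 0.08594312148152146 0.03186362791284153
0.08485756026556955 [ 0.20280849 -0.25581947  0.26390235]
22.9083 [0.26834378 0.34579934 0.11082432]
knob 39 [-0.002  0.06   0.135] theta 0.8676909464205853
```

View pics/enda.png

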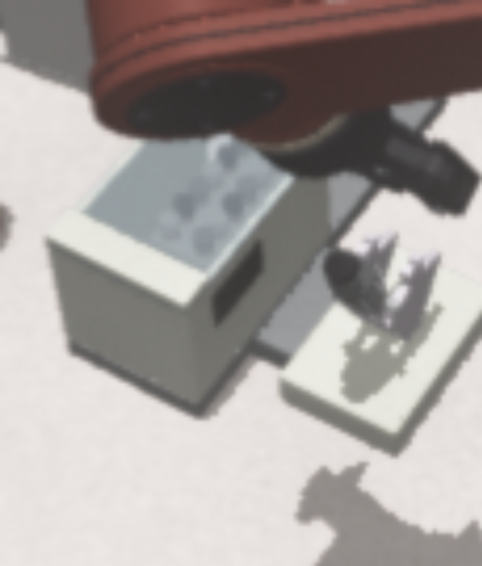

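```bash
python3 -W ignore - <<'E'
from h import *
tc=np.array([.6319,.0027])
for f in('in','end','end2'):
    im,d,c=load(f); q=cloud(d,c).reshape(-1,3); L=np.c_[(q[:,:2]-tc)@np.array([XD[:2],YD[:2]]).T,q[:,2]]
    m=(abs(L[:,0])<.035)&(L[:,1]>-.06)&(L[:,1]<.083)&(L[:,2]>.038)&(L[:,2]<.055)
    print(f,'rear rim y',np.percentile(L[m,1],[2,10,50,90]) if m.sum()>3 else m.sum())
E
```

```text
in rear rim y [0.04096198 0.0634606  0.06742062 0.07945243]
end rear rim y [-0.00388077  0.06367355  0.06806167  0.07917129]
end2 rear rim y 0
```

View pics/endb.png

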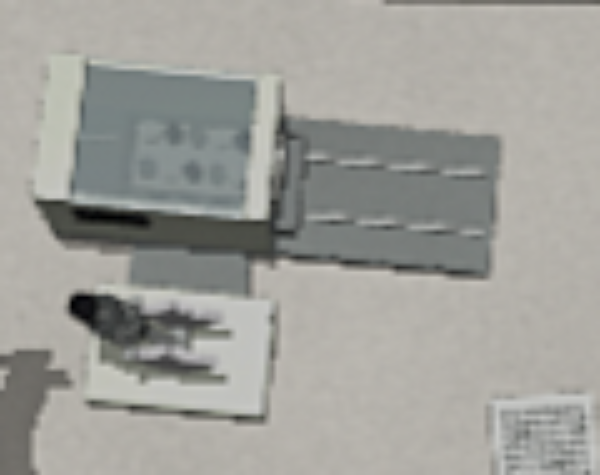

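Rear rim moved from -76 to +64 mm, so 140 mm of travel puts the lever at about 0.90. The collar was set down until contact and sits below the knob at (115,320). The arm is clear, so I'll hand in.

```bash
python3 -c "
from plant import *
job_done();print(observe()['time_s'])"
```

```text
the job is handed in; nothing more can be done
the job is handed in; nothing more can be done
```

I handed the job in at about 23 s on the robot's clock. The rack is in the tray, the lever is at its far stop with the tray under the hood, and the collar is back down.

- **Rack:** after I let go, it was centred in the tray to about 1 mm along both x and y. Its top was at 0.086 m (0.084 m expected) and it looked level. In the last top picture it is still in place under the hood.
- **Lever:** the collar was lifted 16 mm, taken through the gate and pressed against the far stop. The tray's rear rim moved 140 mm from a measured start of 0.06 rad, so the lever is at about 0.90 rad. Two coarser checks read lower, 0.88 rad from the tool position and 0.87 rad from the knob's depth, but both are above the required 0.82.
- **Collar:** I lowered it until it met resistance at its starting height, then released it. I saw it below the knob in the picture, but did not measure its travel separately.
- **Robot:** the arm is clear, with force readings near zero. I did not measure the other things on the bench again at the end, but the gripper made no unplanned contact with anything.

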